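# Grain bins beside the elevator, in order of height

## Robot

A 6-joint arm with a two-finger parallel gripper is mounted at the origin on the work surface. World frame = base frame: x ahead of the robot, y to its left, z up, the work surface at z = 0. Lengths are in m, angles in rad, forces in N, time in s.
With the tool pointing down it reaches from about 0.425 to 0.95 m from the base axis. Payload 3.5 kg.
Tool frame: the origin (TCP) lies midway between the tips of the shut fingers; the grasp point (between the pads) lies 19 mm behind it; z points along the fingers, y is the line along which they close (so a half turn about z gives the same grasp; the last joint's range is limited). The gripper opens to 85 mm and grips with 20 to 120 N. Pads are 22 mm wide; open, the fingers measure 114 mm over their backs; the gripper's body (76 mm by 85 mm) begins 54 mm behind the grasp point. The pads swing forward as they close: fully open they stand 13 mm farther back than shut.
Start: joints at [-1.437, 0.286, 1.577, -0, 1.279, -0.15], TCP at [0.189, -0.648, 0.231] pointing down, gripper open.
Joint ranges: [-2.77, 2.77], [-0.9, 2.22], [0.21, 2.48], [-1.53, 4.67], [0.24, 2.81], [-2.84, 2.84]. Speed limits (rad/s): [2.79, 2.79, 3.14, 3.14, 3.14, 3.14].

## Interface

Orientations are given as a unit quaternion [x, y, z, w].
In Python, from plant import ctrl gives the robot as it stands.
- The arm moves only by the tool send_rows, never from a script. Its argument "series" is a list that holds one entry, the list of rows, each a list of 7 numbers: the shift along the tool's x, y, z in cm, then the turn, a rotation vector about the tool's x, y, z in rad, then the opening, from -1 (shut) to 1 (fully open). In form: [[[x, y, z, rx, ry, rz, jaw], ...]]. A call has 1 to 10 rows; each row shifts and turns the commanded pose from where the row before left it, along the tool's axes as they then stand; what a row does not reach is not made up. A row lasts 1/8 s, in which the tool goes at most 62.5 mm and 10.7 degrees, less where a joint would pass 70% of its speed; a pose out of reach is approached as far as the arm can. A call is refused whole if a number of a shift passes 6.25 or a number of a turn 0.188, either way. A call with a gripper value outside its range is refused whole. The fingers move at their own pace and stop on an object; "force" is the grip in N (left out, the last holds). Time passes only in rows, so rows that do not move let the fingers close. It gives the time, the measured TCP pose, the force, the opening and the grip force at its end, in the units of the state.
- ctrl.get_state(): the state, without advancing time (a new reading comes with each control period).
- ctrl.read_camera(name): name is "side" or "top"; returns a dict with "img" (400x640x3 uint8, red, green, blue), "fx", "fy", "cx", "cy" (pixels), "R" (3x3) and "t" (3): a world point X has camera coordinates R X + t. Camera axes: x right, y down, z forward; pixel columns grow to the right and rows downward; lengths in m; the calibration is good to about 2 mm. A picture is of the moment at which its call begins. There is no depth.
- ctrl.sign_off(): hands the job in; it is judged then, once.
The state is a dict: "time": time; "qpos": joint angles; "dq": joint speeds; "joint_efforts": joint torques, N m; "eef_pos": TCP position; "tcp_rot": TCP orientation; "contact_force": force on the tool from outside, world axes, zero at the start; "wrist_torque": the same for the moment, N m; "opening": opening from 0.0 (shut) to 1.0 (fully open); "finger_force": force on a finger pad.
Only numpy, scipy, OpenCV 4.12 (cv2) and the standard library are available. Lean on these libraries where they do the work, as an engineer would, in place of code of your own. Each camera call takes 0.05 s, during which the arm holds its last target. There are 200 camera calls.

## Task

Set the four metal grain bins on the round pads of the model railway board, one upright in the middle of each pad, in order of height: the tallest on the pad next to the grain elevator, stepping down to the shortest at the far end of the row. Do not let any bin fall over, and leave the jar of cement standing where it is.

Things in the scene. Friction and masses are not known exactly. Their poses are not given: they have to be found in the camera images.
- bin_9_ring: The tallest of four loose model grain bins, alike but for height: upright metal cylinder 54 mm across with 9 ring bands, 117 mm to the eave, low conical roof with 12 mm cap, 134 mm in all; about 89 g. Starts upright on the green mat (top 3 mm above the work surface) on the robot's side of the board. Origin: centre of its underside; z is its axis, up.
- bin_7_ring: The second tallest of four loose model grain bins, alike but for height: upright metal cylinder 54 mm across with 7 ring bands, 91 mm to the eave, low conical roof with 12 mm cap, 108 mm in all; about 77 g. Starts upright on the green mat (top 3 mm above the work surface) on the robot's side of the board. Origin: centre of its underside; z is its axis, up.
- bin_5_ring: The second shortest of four loose model grain bins, alike but for height: upright metal cylinder 54 mm across with 5 ring bands, 65 mm to the eave, low conical roof with 12 mm cap, 82 mm in all; about 65 g. Starts upright on the green mat (top 3 mm above the work surface) on the robot's side of the board. Origin: centre of its underside; z is its axis, up.
- bin_3_ring: The shortest of four loose model grain bins, alike but for height: upright metal cylinder 54 mm across with 3 ring bands, 39 mm to the eave, low conical roof with 12 mm cap, 56 mm in all; about 53 g. Starts upright on the green mat (top 3 mm above the work surface) on the robot's side of the board. Origin: centre of its underside; z is its axis, up.
- pad_a: One of four like pale grey round pads, 68 mm across, 4 mm high, fixed 90 mm apart in a straight row on the earth-coloured railway board (its ground is 15 mm above the work surface). Which stands where in the row changes. Origin: centre of its underside, on the ground (its top is 4 mm higher); y runs along the row, x across it, away from the robot.
- pad_b: One of four like pale grey round pads, 68 mm across, 4 mm high, fixed 90 mm apart in a straight row on the earth-coloured railway board (its ground is 15 mm above the work surface). Which stands where in the row changes. Origin: centre of its underside, on the ground (its top is 4 mm higher); y runs along the row, x across it, away from the robot.
- pad_c: One of four like pale grey round pads, 68 mm across, 4 mm high, fixed 90 mm apart in a straight row on the earth-coloured railway board (its ground is 15 mm above the work surface). Which stands where in the row changes. Origin: centre of its underside, on the ground (its top is 4 mm higher); y runs along the row, x across it, away from the robot.
- pad_d: One of four like pale grey round pads, 68 mm across, 4 mm high, fixed 90 mm apart in a straight row on the earth-coloured railway board (its ground is 15 mm above the work surface). Which stands where in the row changes. Origin: centre of its underside, on the ground (its top is 4 mm higher); y runs along the row, x across it, away from the robot.
- elevator: Fixed grey model grain elevator, 72 mm square, about 200 mm high, in line with the pads at the left or right end of the row, 102 mm from the nearest pad (centres). A low scale house (45 mm high) stands at the other end; a track, 6 mm above the ground, runs along the board's far edge, its bed 54 mm from the pads' line. Origin: centre of its underside, on the ground.
- cement_jar: Small loose green glass jar with a bright green cap, 29 mm across, 48 mm high, 60 g, standing on the mat among the bins. Origin: centre of its underside; z up.
Not all that is in view belongs to the job. Leave any orange look-alike of the bin_9_ring alone. Leave any turquoise look-alike of the bin_3_ring alone.

How it is judged:
By the outcome, as a careful person would: the job done as asked, in the order asked, and still so for the second after the job is handed in, with the robot touching nothing.
It also fails if it takes over 115 s, if anything falls off the work surface, if the arm or the gripper's body presses on something with over 40 N, if the wrist force passes 120 N, or if a joint passes its speed limit or range.

## Working session

There is one attempt and no reset: what is moved stays moved. The work goes in short steps, Python scripts to look and compute and a tool call to move; the robot and the scene stay as the last step left them, time stands still between calls to the robot, and variables do not carry over. Pictures are saved under pics/ and viewed, at most 14 in all, crops included, and the job is handed in when it is done.

Besides the shell and the picture viewer there is one more tool, called after "Request:" by a JSON object that holds its "method" and its "body". send_rows: Moves the arm, as the interface text tells. Its arguments: {"type":"object","properties":{"series":{"type":"array"},"force":{"type":"number"}},"required":["series"]}

```bash
ls; mkdir -p pics
python3 - <<'E'
from plant import ctrl
import cv2
s=ctrl.get_state(); print(s)
for n in("side","top"):
    c=ctrl.read_camera(n); cv2.imwrite(f"pics/{n}0.png",c["img"][:,:,::-1]); print(n,{k:c[k] for k in c if k!="img"})
E
```

```text
pics
{'time': 0.0, 'qpos': array([-1.43697360e+00,  2.87173341e-01,  1.57820851e+00,  2.97349659e-05,
        1.27862816e+00, -1.50003180e-01]), 'dq': array([ 0.0002483 , -0.0005878 , -0.00022624, -0.00162563, -0.00146219,
       -0.00104168]), 'joint_efforts': array([-6.21084509e-04, -4.05981159e+01, -2.92626840e+01, -1.62815945e-04,
        5.70753735e-03,  5.33533964e-06]), 'eef_pos': array([ 0.18896257, -0.64730629,  0.22992502]), 'tcp_rot': array([ 9.89947130e-01,  1.41432737e-01,  2.40101551e-05, -1.20852495e-03]), 'contact_force': array([ 1.30968952, -0.05441189, -0.16895821]), 'wrist_torque': array([-0.01934206, -0.0130826 , -0.04563257]), 'finger_force': 0.0, 'opening': 0.9985897377387428}
side {'fx': 405.3992823960823, 'fy': 405.3992823960823, 'cx': 317.72634583871456, 'cy': 199.18465156674162, 'R': array([[-0.84685415, -0.53180011,  0.00516584],
       [-0.28888607,  0.45183184, -0.84403366],
       [ 0.44652311, -0.71626575, -0.53626531]]), 't': array([0.31423662, 0.23225027, 0.9760843 ])}
top {'fx': 520.6174123365143, 'fy': 520.6174123365143, 'cx': 324.08346531590576, 'cy': 204.44378191817069, 'R': array([[ 0.02344863, -0.99969289, -0.00801809],
       [-0.99848935, -0.02302025, -0.04989074],
       [ 0.04969084,  0.00917585, -0.9987225 ]]), 't': array([-0.09060373,  0.4418072 ,  1.80411117])}
```

View pics/side0.png

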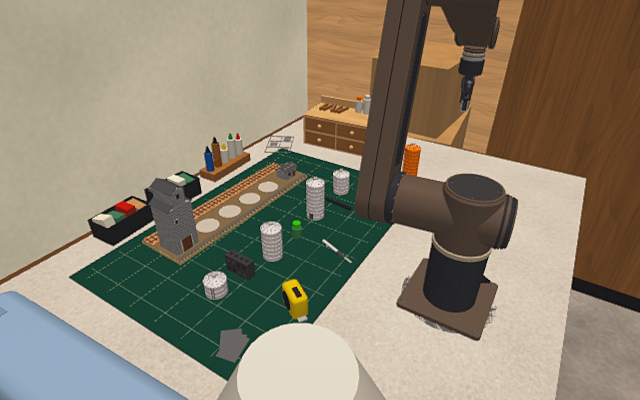

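View pics/top0.png

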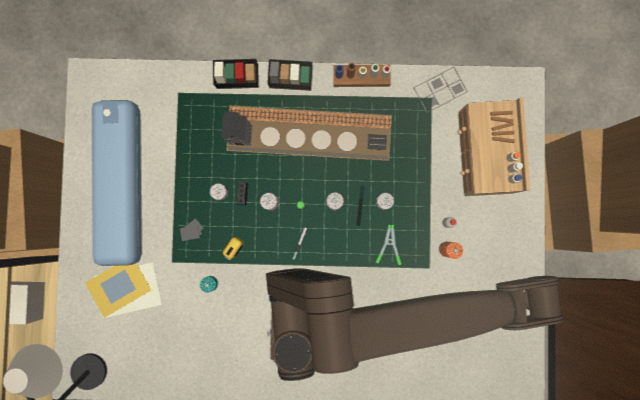

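The side view shows four bins on the mat, at about (215,286), (271,241), (316,198) and (341,182). The elevator is at (172,220), the pads at (207..268, 226..186), the jar at (297,228) and an orange look-alike at (412,160).
In the top view the bins are at (218,191), (268,201), (335,201) and (386,201). The pads are at (270..347, 136..141), the elevator at (236,128) on the left (+y), and the jar at (300,205). The look-alikes are off the mat: turquoise at (208,284) and orange at (453,250).

Candidates by apparent height in the side view: 3-ring (215,286), 7- or 9-ring (271,241) and (316,198), 5-ring (341,182). I'll measure them to settle it.

```bash
cat > h.py <<'E'
import numpy as np, cv2
def ray(c,uv):
    d=np.array([(uv[0]-c["cx"])/c["fx"],(uv[1]-c["cy"])/c["fy"],1.])
    return -c["R"].T@c["t"], c["R"].T@d
def onplane(c,uv,z):
    o,d=ray(c,uv); return o+d*(z-o[2])/d[2]
def tri(c1,p1,c2,p2):
    o1,d1=ray(c1,p1);o2,d2=ray(c2,p2)
    s=np.linalg.lstsq(np.c_[d1,-d2],o2-o1,rcond=None)[0]
    a,b=o1+d1*s[0],o2+d2*s[1]; return (a+b)/2,np.linalg.norm(a-b)
def proj(c,X):
    p=c["R"]@np.asarray(X)+c["t"]; return c["cx"]+c["fx"]*p[0]/p[2],c["cy"]+c["fy"]*p[1]/p[2]
def blobs(c,box,smax,vmin,amin=60):
    h=cv2.cvtColor(c["img"],cv2.COLOR_RGB2HSV); m=((h[...,1]<smax)&(h[...,2]>vmin)).astype(np.uint8)
    k=np.zeros_like(m);x0,y0,x1,y1=box;k[y0:y1,x0:x1]=1;m=cv2.morphologyEx(m*k,cv2.MORPH_CLOSE,np.ones((3,3)))
    out=[]
    for q in cv2.findContours(m,cv2.RETR_EXTERNAL,cv2.CHAIN_APPROX_NONE)[0]:
        if cv2.contourArea(q)>amin: out.append((q[:,0],cv2.contourArea(q)))
    return sorted(out,key=lambda b:b[0][:,0].mean())
E
python3 - <<'E'
from plant import ctrl
from h import *
s,t=ctrl.read_camera("side"),ctrl.read_camera("top")
for n,c,box in(("top",t,(180,100,432,265)),("side",s,(150,140,365,310))):
    for q,a in blobs(c,box,70,110):
        (x,y),r=cv2.minEnclosingCircle(q.astype(np.float32)); M=cv2.moments(q)
        print(n,"cent",round(M['m10']/M['m00'],1),round(M['m01']/M['m00'],1),"bb",cv2.boundingRect(q),"a",a,"topmost",q[q[:,1].argmin()])
a=cv2.resize(s["img"][140:320,180:390],(630,540),interpolation=cv2.INTER_CUBIC)
cv2.imwrite("pics/crop1.png",a[:,:,::-1])
E
```

```text
top cent 191.1 230.7 bb (181, 221, 21, 19) a 215.5 topmost [193 221]
top cent 217.7 191.2 bb (210, 183, 17, 17) a 199.5 topmost [217 183]
top cent 268.3 200.9 bb (260, 193, 20, 17) a 216.5 topmost [265 193]
top cent 309.4 142.3 bb (228, 127, 163, 33) a 1524.5 topmost [267 127]
top cent 334.5 200.6 bb (325, 192, 19, 18) a 221.5 topmost [334 192]
top cent 384.9 200.7 bb (372, 193, 22, 17) a 209.0 topmost [382 193]
top cent 389.6 240.8 bb (380, 228, 19, 28) a 189.5 topmost [387 228]
top cent 430.3 225.5 bb (429, 107, 3, 158) a 107.0 topmost [431 107]
side cent 176.3 158.6 bb (150, 140, 63, 50) a 2049.0 topmost [150 140]
side cent 207.3 225.4 bb (196, 219, 24, 14) a 237.5 topmost [205 219]
side cent 215.0 284.6 bb (202, 268, 26, 32) a 535.0 topmost [219 268]
side cent 229.4 211.2 bb (219, 205, 22, 13) a 203.0 topmost [229 205]
side cent 249.2 198.4 bb (239, 193, 21, 12) a 176.0 topmost [247 193]
side cent 273.0 156.4 bb (185, 140, 177, 63) a 2373.5 topmost [217 140]
side cent 267.5 186.7 bb (258, 181, 20, 12) a 156.0 topmost [267 181]
side cent 271.3 240.5 bb (260, 221, 23, 41) a 712.0 topmost [269 221]
side cent 314.9 197.1 bb (306, 176, 19, 44) a 643.0 topmost [314 176]
side cent 340.6 181.5 bb (333, 169, 17, 27) a 341.0 topmost [339 169]
side cent 350.8 292.5 bb (324, 260, 41, 50) a 981.0 topmost [364 260]
```

View pics/crop1.png

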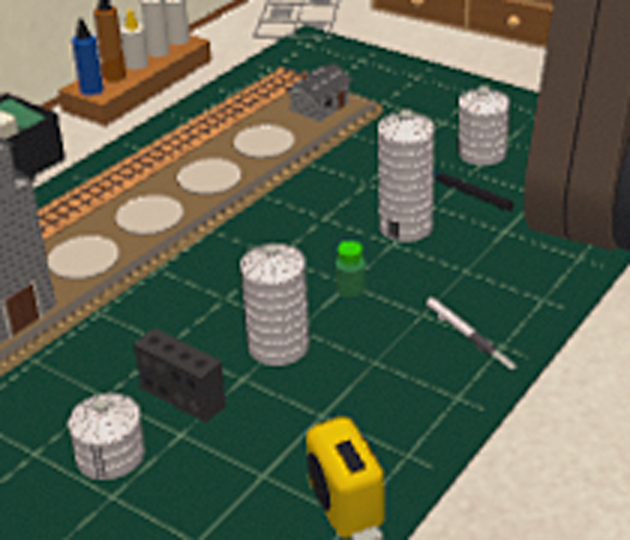

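The crop settles it by ring count and relative height: 3-ring at crop (107,435), 7-ring at (274,305), 9-ring with the door at (405,175), 5-ring at (483,126). The jar is at (350,265).

Run:
```python
from plant import ctrl
from h import *
np.set_printoptions(precision=4,suppress=True)
s,t=ctrl.read_camera("side"),ctrl.read_camera("top")
camt,cams=ray(t,(0,0))[0],ray(s,(0,0))[0]; print("cams",camt,cams)
def cen(q): M=cv2.moments(q); return np.array([M['m10']/M['m00'],M['m01']/M['m00']])
sb=[q for q,a in blobs(s,(190,160,360,310),70,110) ]
tb=[q for q,a in blobs(t,(205,175,400,215),70,110) ]
print([cen(q).round(1) for q in tb])
for name,su,tu,E in(("3",215,218,.039),("7",271,268,.091),("9",315,334,.117),("5",340,385,.065)):
    q=min(sb,key=lambda q:abs(cen(q)[0]-su)+ (1e3 if cen(q)[1]<170 else 0)); p=min(tb,key=lambda q:abs(cen(q)[0]-tu))
    X,e=tri(s,cen(q),t,cen(p))
    bot=q[:,1].max()+.5; F=onplane(s,(cen(q)[0],bot),.003); d=F[:2]-cams[:2]; F=F[:2]+.027*d/np.linalg.norm(d)
    T=onplane(t,cen(p),.003+E/2)[:2]
    # height from silhouette top: rear eave edge
    P=X[:2]+.027*d/np.linalg.norm(d); zz=np.linspace(0,.2,401); v=[proj(s,(*P,z))[1] for z in zz]
    print(name,"mid",X,"gap",e.round(4),"foot(side)",F,"top-plane",T,"eave z",zz[np.argmin(abs(np.array(v)-q[:,1].min()))], "bbtop",cv2.boundingRect(p))
# pads
h=cv2.cvtColor(t["img"],cv2.COLOR_RGB2HSV); print("pad hsv",h[136,270],h[137,295],"soil",h[152,300])
pt=[q for q,a in blobs(t,(258,120,362,156),50,170)]
ps=[q for q in sb if cv2.contourArea(q)<260 and cen(q)[1]<232 and cen(q)[0]<275]
print(len(pt),len(ps),[(cen(q).round(1),cv2.contourArea(q)) for q in pt])
for q,p in zip(ps,pt):
    X,e=tri(s,cen(q),t,cen(p)); print("pad",X,"gap",e.round(4),"side",onplane(s,cen(q),.019)[:2],"top",onplane(t,cen(p),.019)[:2])
hs=cv2.cvtColor(s["img"],cv2.COLOR_RGB2HSV)
for c,H in((s,hs),(t,h)):
    m=((abs(H[...,0].astype(int)-60)<8)&(H[...,1]>180)&(H[...,2]>150)).astype(np.uint8); n,_,st,ce=cv2.connectedComponentsWithStats(m); 
    print("jar",[(ce[i].round(1),st[i,4]) for i in range(1,n) if st[i,4]>15])
```

```text
cams [ 0.3536 -0.097   1.8231] [-0.1026  0.7613  0.7178]
[array([217.7, 191.3]), array([268.3, 200.9]), array([334.4, 200.5]), array([384.9, 200.7])]
3 mid [0.4802 0.2896 0.0235] gap 0.0006 foot(side) [0.4832 0.2947] top-plane [0.4805 0.29  ] eave z 0.043500000000000004 bbtop (210, 183, 17, 17)
7 mid [0.4489 0.1093 0.0508] gap 0.002 foot(side) [0.4502 0.1125] top-plane [0.4498 0.1101] eave z 0.095 bbtop (260, 193, 20, 17)
9 mid [ 0.4547 -0.1156  0.0648] gap 0.001 foot(side) [ 0.4529 -0.1139] top-plane [ 0.4553 -0.1154] eave z 0.11950000000000001 bbtop (325, 192, 19, 18)
5 mid [ 0.4609 -0.2893  0.0336] gap 0.0012 foot(side) [ 0.4532 -0.2778] top-plane [ 0.4602 -0.2893] eave z 0.067 bbtop (372, 193, 22, 17)
pad hsv [ 20  44 208] [ 19  45 206] soil [ 18  41 112]
4 5 [(array([269.7, 136.4]), 239.0), (array([295.3, 137.8]), 244.5), (array([321. , 139.4]), 241.5), (array([346.8, 141. ]), 247.0)]
pad [0.659  0.1085 0.2107] gap 0.0446 side [ 0.9782 -0.1251] top [0.677  0.1152]
pad [ 0.7086  0.052  -0.0385] gap 0.0655 side [0.6744 0.1217] top [0.674  0.0255]
pad [ 0.7045 -0.0425 -0.0369] gap 0.0631 side [0.671  0.0318] top [ 0.6704 -0.0641]
pad [ 0.7006 -0.1371 -0.0361] gap 0.0614 side [ 0.6674 -0.0573] top [ 0.6668 -0.1545]
jar [(array([296.3, 222.5]), np.int32(23))]
jar []
```

Heights agree with the text (eaves at 43, 95, 119 and 67 mm). The pads are 90 mm apart, at x≈0.67, with the elevator on the +y side. I'll turn the fingers along world x and go to bin 9.

Request:
{"method": "send_rows", "body": {"series": [[[0,0,0,0,0,-0.184,1],[0,0,0,0,0,-0.184,1],[0,0,0,0,0,-0.184,1],[0,0,0,0,0,-0.184,1],[0,0,0,0,0,-0.184,1],[0,0,0,0,0,-0.184,1],[0,0,0,0,0,-0.184,1],[0,0,0,0,0,0,1]]], "force": 30}}

```text
time: 1.3
eef_pos: [0.189, -0.6479, 0.2312]
tcp_rot: [0.708, 0.707, 0.0, -0.0]
contact_force: [-0.4, -0.0, -0.3]
opening: 1.0
finger_force: 0.0
```

Request:
{"method": "send_rows", "body": {"series": [[[5.3,2.65,0,0,0,0,1],[5.3,2.65,0,0,0,0,1],[5.3,2.65,0,0,0,0,1],[5.3,2.65,0,0,0,0,1],[5.3,2.65,0,0,0,0,1],[5.3,2.65,0,0,0,0,1],[5.3,2.65,0,0,0,0,1],[5.3,2.65,0,0,0,0,1],[5.3,2.65,0,0,0,0,1],[5.3,2.65,0,0,0,0,1]]]}}

```text
time: 2.55
eef_pos: [0.4541, -0.1159, 0.2318]
tcp_rot: [0.708, 0.706, 0.0, 0.001]
contact_force: [0.3, -0.2, -0.0]
opening: 1.005
finger_force: 0.0
```

Request:
{"method": "send_rows", "body": {"series": [[[0,0,0,0,0,0,1],[0,0,0,0,0,0,1]]]}}

```text
time: 2.8
eef_pos: [0.4534, -0.1178, 0.2313]
tcp_rot: [0.707, 0.707, -0.0, 0.0]
contact_force: [-0.4, 0.1, 0.1]
opening: 1.0
finger_force: 0.0
```

Request:
{"method": "send_rows", "body": {"series": [[[0.2,0.15,3,0,0,0,1],[0,0,4,0,0,0,1],[0,0,4,0,0,0,1],[0,0,3,0,0,0,1],[0,0,0.8,0,0,0,1],[0,0,0,0,0,0,1]]]}}

```text
time: 3.55
eef_pos: [0.4549, -0.1168, 0.0836]
tcp_rot: [0.708, 0.707, -0.0, -0.0]
contact_force: [0.7, -0.3, 0.3]
opening: 1.004
finger_force: 0.0
```

Request:
{"method": "send_rows", "body": {"series": [[[0,0,0,0,0,0,0.5],[0,0,0,0,0,0,0],[0,0,0,0,0,0,0],[0,0,0,0,0,0,0],[0,0,0,0,0,0,0],[0,0,0,0,0,0,0]]]}}

```text
time: 4.3
eef_pos: [0.4554, -0.1162, 0.085]
tcp_rot: [0.706, 0.708, -0.0, 0.001]
contact_force: [-2.8, -0.8, 4.4]
opening: 0.633
finger_force: 30.7
```

Run:
```python
from plant import ctrl
import cv2,numpy as np
s,t=ctrl.read_camera("side"),ctrl.read_camera("top")
a=cv2.resize(s["img"][110:310,220:420],(500,500),interpolation=cv2.INTER_CUBIC); b=cv2.resize(t["img"][110:260,250:400],(500,500)) ; b=cv2.resize(b,(300,300))
o=np.zeros((500,800,3),np.uint8);o[:,:500]=a;o[:300,500:]=b
cv2.imwrite("pics/g1.png",o[:,:,::-1])
```

```text
(no output)
```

View pics/g1.png

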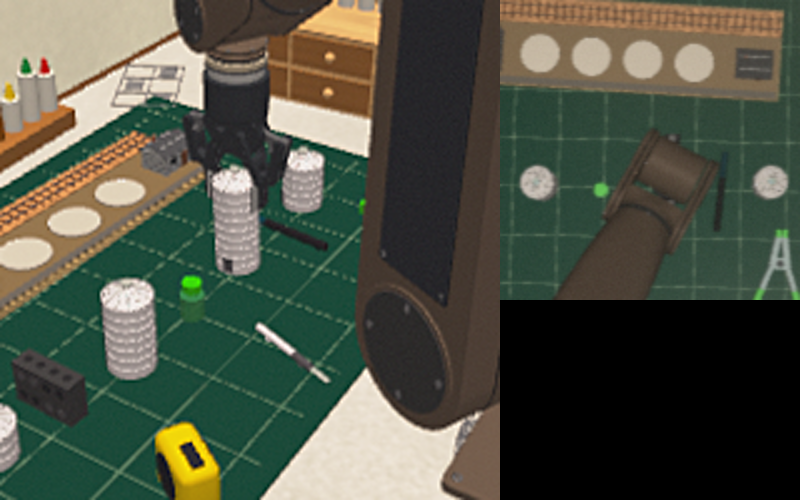

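The 9-ring bin is gripped upright at (237,220), with the opening at 54 mm as expected and the jar clear. I'll lift it and carry it over the pad by the elevator.

Request:
{"method": "send_rows", "body": {"series": [[[0,0,-3,0,0,0,0],[0,0,-5,0,0,0,0],[2.3,2.2,0,0,0,0,0],[3.5,3.3,0,0,0,0,0],[3.5,3.3,0,0,0,0,0],[3.5,3.3,0,0,0,0,0],[3.5,3.3,0,0,0,0,0],[3.5,3.3,0,0,0,0,0],[2.5,2.3,0,0,0,0,0],[0.9,0.9,0,0,0,0,0]]]}}

```text
time: 5.65
eef_pos: [0.6744, 0.1182, 0.1631]
tcp_rot: [0.706, 0.708, 0.0, -0.0]
contact_force: [0.1, -0.4, -0.6]
opening: 0.629
finger_force: 32.0
```

Request:
{"method": "send_rows", "body": {"series": [[[0,0,0,0,0,0,0],[0,0,0,0,0,0,0]]]}}

```text
time: 5.9
eef_pos: [0.673, 0.1156, 0.1632]
tcp_rot: [0.707, 0.707, -0.0, -0.0]
contact_force: [-0.1, 0.1, -1.7]
opening: 0.629
finger_force: 32.0
```

Run:
```python
from plant import ctrl
from h import *
np.set_printoptions(precision=4,suppress=True)
s,t=ctrl.read_camera("side"),ctrl.read_camera("top")
a=cv2.resize(s["img"][50:300,130:380],(600,600),interpolation=cv2.INTER_CUBIC)
cv2.imwrite("pics/g2.png",a[:,:,::-1])
# pads from stored first pictures (same calibration)
def cen(q): M=cv2.moments(q); return np.array([M['m10']/M['m00'],M['m01']/M['m00']])
s["img"]=cv2.imread("pics/side0.png")[:,:,::-1].copy(); t["img"]=cv2.imread("pics/top0.png")[:,:,::-1].copy()
pt=[q for q,a in blobs(t,(258,120,362,156),50,170)]; ps=[q for q,a in blobs(s,(190,178,285,236),60,165) if 100<a<260]
print(len(pt),len(ps))
for q,p in zip(ps,pt):
    es,et=cv2.fitEllipse(q)[0],cv2.fitEllipse(p)[0]
    X,e=tri(s,es,t,et); print("pad",X,e.round(4),"side",onplane(s,es,.018)[:2],"top",onplane(t,et,.019)[:2],es,cen(q))
```

```text
4 6
pad [0.6789 0.1163 0.0147] 0.0026 side [0.6765 0.12  ] top [0.6772 0.1149] (207.2236328125, 225.1821746826172) [207.1907 225.2002]
pad [0.6893 0.0487 0.1042] 0.0827 side [ 0.8447 -0.028 ] top [0.6741 0.0254] (202.94544982910156, 187.41339111328125) [208.88   185.3677]
pad [ 0.7046 -0.0424 -0.0371] 0.0638 side [0.6723 0.0312] top [ 0.6702 -0.0644] (229.22605895996094, 211.21653747558594) [229.2182 211.2013]
pad [ 0.7003 -0.137  -0.0353] 0.0608 side [ 0.6688 -0.0595] top [ 0.6668 -0.1543] (249.39511108398438, 198.2512664794922) [249.3474 198.2693]
```

View pics/g2.png

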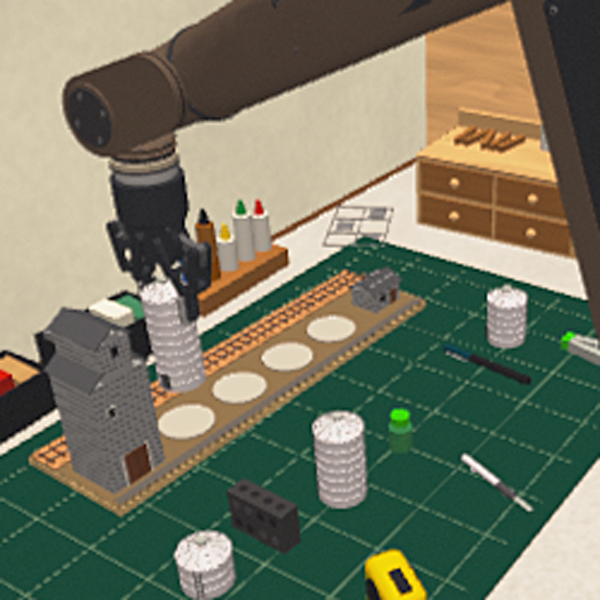

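The bin hangs above the pad by the elevator, leaning in the picture only as far as the elevator's edges do. Top-view displacements put the target TCP at about (0.678, 0.1155). I'll lower it there.

Request:
{"method": "send_rows", "body": {"series": [[[0,0.5,2,0,0,0,0],[0,0,2,0,0,0,0],[0,0,1.3,0,0,0,0],[0,0,0.5,0,0,0,0],[0,0,0.1,0,0,0,0],[0,0,0.1,0,0,0,0],[0,0,0,0,0,0,0]]]}}

```text
time: 6.88
eef_pos: [0.6792, 0.1166, 0.1041]
tcp_rot: [0.707, 0.707, 0.0, 0.0]
contact_force: [0.5, -0.6, -1.6]
opening: 0.632
finger_force: 32.0
```

Request:
{"method": "send_rows", "body": {"series": [[[0,0,0.1,0,0,0,0],[0,0,0.1,0,0,0,0],[0,0,0,0,0,0,0]]]}}

```text
time: 7.25
eef_pos: [0.6787, 0.1165, 0.1013]
tcp_rot: [0.707, 0.707, -0.0, -0.0]
contact_force: [-0.5, 0.7, -1.0]
opening: 0.629
finger_force: 32.0
```

Request:
{"method": "send_rows", "body": {"series": [[[0,0,0.1,0,0,0,0],[0,0,0,0,0,0,0]]]}}

```text
time: 7.5
eef_pos: [0.6788, 0.1166, 0.1011]
tcp_rot: [0.707, 0.707, -0.0, -0.0]
contact_force: [-2.4, -0.8, 3.2]
opening: 0.63
finger_force: 32.5
```

Contact. Releasing and backing up.

Request:
{"method": "send_rows", "body": {"series": [[[0,0,0,0,0,0,0.4],[0,0,0,0,0,0,0.7],[0,0,0,0,0,0,1],[0,0,0,0,0,0,1],[0,0,-2,0,0,0,1],[0,0,-4,0,0,0,1],[0,0,-5,0,0,0,1],[-2,-5,0,0,0,0,1],[-2,-5,0,0,0,0,1],[-1,-5,0,0,0,0,1]]]}}

```text
time: 8.75
eef_pos: [0.5279, 0.0656, 0.2123]
tcp_rot: [0.707, 0.707, 0.001, 0.001]
contact_force: [1.2, -0.1, 0.2]
opening: 0.996
finger_force: 0.0
```

Request:
{"method": "send_rows", "body": {"series": [[[0,-5,0,0,0,0,1],[0,-2.5,0,0,0,0,1],[0,0,0,0,0,0,1]]]}}

```text
time: 9.12
eef_pos: [0.4533, 0.0664, 0.2119]
tcp_rot: [0.707, 0.707, 0.001, 0.001]
contact_force: [0.3, -0.5, 0.9]
opening: 1.003
finger_force: 0.0
```

```bash
cat > chk.py <<'E'
from plant import ctrl
from h import *
import sys
np.set_printoptions(precision=4,suppress=True)
s,t=ctrl.read_camera("side"),ctrl.read_camera("top"); n=sys.argv[1]
a=cv2.resize(s["img"][100:300,150:370],(660,600),interpolation=cv2.INTER_CUBIC)[:400]
b=cv2.resize(t["img"][105:165,215:395],(660,200),interpolation=cv2.INTER_CUBIC)
cv2.imwrite(f"pics/{n}.png",np.vstack([a,b])[:,:,::-1])
E
python3 chk.py p9
```

```text
(no output)
```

View pics/p9.png

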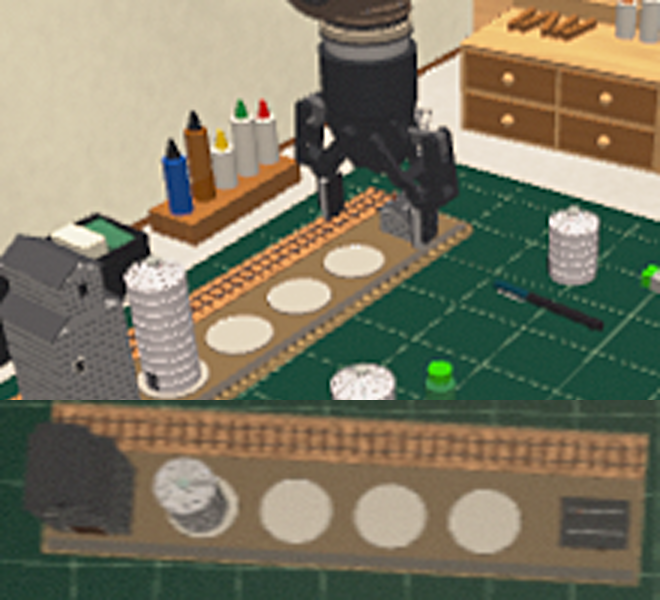

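The 9-ring bin stands upright on the elevator pad; crop foot (171,390), pad rim visible around it. Next is bin 7.

Request:
{"method": "send_rows", "body": {"series": [[[2.35,-0.4,0,0,0,0,1],[2,0,0,0,0,0,1],[0,0,3,0,0,0,1],[0,0,4,0,0,0,1],[0,0,4,0,0,0,1],[0,0,3.5,0,0,0,1],[0,0,1,0,0,0,1],[0,0,0,0,0,0,1]]]}}

```text
time: 10.22
eef_pos: [0.4505, 0.1098, 0.0554]
tcp_rot: [0.707, 0.707, -0.0, -0.0]
contact_force: [0.4, 0.6, 0.6]
opening: 0.997
finger_force: 0.0
```

Request:
{"method": "send_rows", "body": {"series": [[[0,0,0,0,0,0,0.5],[0,0,0,0,0,0,0],[0,0,0,0,0,0,0],[0,0,0,0,0,0,0],[0,0,0,0,0,0,0]]]}}

```text
time: 10.85
eef_pos: [0.4508, 0.1099, 0.057]
tcp_rot: [0.707, 0.707, 0.001, 0.001]
contact_force: [-2.0, -0.4, 6.4]
opening: 0.632
finger_force: 30.8
```

Request:
{"method": "send_rows", "body": {"series": [[[0,0,-3,0,0,0,0],[0,0,-5,0,0,0,0],[-1.5,2,0,0,0,0,0],[-2,3.6,0,0,0,0,0],[-2,4,0,0,0,0,0],[-1.5,4,0,0,0,0,0],[-1,4,0,0,0,0,0],[-0.3,3.3,0,0,0,0,0],[0,1.5,0,0,0,0,0],[0,0,0,0,0,0,0]]]}}

```text
time: 12.1
eef_pos: [0.6744, 0.0268, 0.135]
tcp_rot: [0.707, 0.707, 0.0, 0.0]
contact_force: [1.2, 0.4, -0.2]
opening: 0.632
finger_force: 32.0
```

Request:
{"method": "send_rows", "body": {"series": [[[0,0,2,0,0,0,0],[0,0,2,0,0,0,0],[0,0,1.5,0,0,0,0],[0,0,0.5,0,0,0,0],[0,0,0,0,0,0,0],[0,0,0,0,0,0,0]]]}}

```text
time: 12.85
eef_pos: [0.6746, 0.027, 0.0761]
tcp_rot: [0.707, 0.707, 0.001, 0.001]
contact_force: [0.2, -1.0, -0.7]
opening: 0.631
finger_force: 32.2
```

Request:
{"method": "send_rows", "body": {"series": [[[0,0,0.1,0,0,0,0],[0,0,0.1,0,0,0,0],[0,0,0.1,0,0,0,0],[0,0,0,0,0,0,0]]]}}

```text
time: 13.35
eef_pos: [0.6741, 0.027, 0.0731]
tcp_rot: [0.707, 0.707, 0.0, 0.0]
contact_force: [-1.2, -0.7, 3.3]
opening: 0.631
finger_force: 32.1
```

Request:
{"method": "send_rows", "body": {"series": [[[0,0,0,0,0,0,0.4],[0,0,0,0,0,0,0.7],[0,0,0,0,0,0,1],[0,0,0,0,0,0,1],[0,0,-2,0,0,0,1],[0,0,-4,0,0,0,1],[0,0,-5,0,0,0,1],[-4,-3.3,0,0,0,0,1],[-5,-3.5,0,0,0,0,1],[-5,-3.5,0,0,0,0,1]]]}}

```text
time: 14.6
eef_pos: [0.5705, -0.1143, 0.1845]
tcp_rot: [0.706, 0.708, 0.001, 0.001]
contact_force: [0.8, 0.3, -0.7]
opening: 1.001
finger_force: 0.0
```

Request:
{"method": "send_rows", "body": {"series": [[[-5,-3.5,0,0,0,0,1],[-5,-3.5,0,0,0,0,1],[-5,-3,0,0,0,0,1],[-2.6,-1,0,0,0,0,1],[0,0,0,0,0,0,1],[0,0,0,0,0,0,1]]]}}

```text
time: 15.35
eef_pos: [0.4616, -0.2889, 0.1833]
tcp_rot: [0.707, 0.707, 0.0, 0.001]
contact_force: [-0.5, 0.0, -0.3]
opening: 1.002
finger_force: 0.0
```

```bash
python3 chk.py p7
```

```text
(no output)
```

View pics/p7.png

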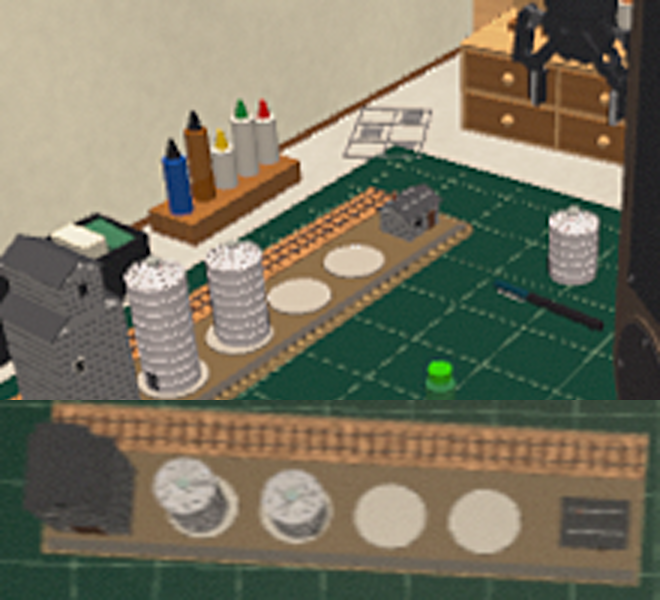

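The 7-ring bin stands well on the second pad at crop (240,300). Bin 5 is next, at crop (573,247), with the gripper above it.

Request:
{"method": "send_rows", "body": {"series": [[[0,0,3,0,0,0,1],[0,0,4,0,0,0,1],[0,0,4,0,0,0,1],[0,0,3,0,0,0,1],[0,0,1.3,0,0,0,1],[0,0,0,0,0,0,1]]]}}

```text
time: 16.2
eef_pos: [0.4613, -0.2884, 0.0289]
tcp_rot: [0.706, 0.708, 0.0, -0.001]
contact_force: [0.5, 0.2, 0.5]
opening: 1.0
finger_force: 0.0
```

Request:
{"method": "send_rows", "body": {"series": [[[0,0,0,0,0,0,0.5],[0,0,0,0,0,0,0],[0,0,0,0,0,0,0],[0,0,0,0,0,0,0],[0,0,0,0,0,0,0]]]}}

```text
time: 16.82
eef_pos: [0.4619, -0.2899, 0.031]
tcp_rot: [0.707, 0.707, 0.0, 0.001]
contact_force: [-2.4, 0.8, 6.5]
opening: 0.625
finger_force: 31.4
```

Request:
{"method": "send_rows", "body": {"series": [[[0,0,-3,0,0,0,0],[0,0,-5,0,0,0,0],[2.3,2,0,0,0,0,0],[3.5,3.3,0,0,0,0,0],[4,3.5,0,0,0,0,0],[4,3.5,0,0,0,0,0],[4,3.5,0,0,0,0,0],[3,3.2,0,0,0,0,0],[1.8,2,0,0,0,0,0],[0,0,0,0,0,0,0]]]}}

```text
time: 18.08
eef_pos: [0.6718, -0.0615, 0.1092]
tcp_rot: [0.706, 0.708, 0.0, 0.0]
contact_force: [-0.3, 0.2, -1.6]
opening: 0.624
finger_force: 32.0
```

Request:
{"method": "send_rows", "body": {"series": [[[0,0,2,0,0,0,0],[0,0,2,0,0,0,0],[0,0,1.5,0,0,0,0],[0,0,0.5,0,0,0,0],[0,0,0,0,0,0,0],[0,0,0,0,0,0,0]]]}}

```text
time: 18.82
eef_pos: [0.6715, -0.0632, 0.0499]
tcp_rot: [0.707, 0.707, 0.0, 0.001]
contact_force: [-0.0, -0.1, -0.1]
opening: 0.622
finger_force: 32.1
```

Request:
{"method": "send_rows", "body": {"series": [[[0,0,0.1,0,0,0,0],[0,0,0.1,0,0,0,0],[0,0,0.1,0,0,0,0],[0,0,0,0,0,0,0]]]}}

```text
time: 19.32
eef_pos: [0.6711, -0.063, 0.0471]
tcp_rot: [0.707, 0.707, 0.0, 0.0]
contact_force: [-2.2, 0.2, 3.5]
opening: 0.624
finger_force: 32.2
```

Request:
{"method": "send_rows", "body": {"series": [[[0,0,0,0,0,0,0.4],[0,0,0,0,0,0,0.7],[0,0,0,0,0,0,1],[0,0,0,0,0,0,1],[0,0,-2,0,0,0,1],[0,0,-4,0,0,0,1],[0,0,-4,0,0,0,1],[0,-4,-4,0,0,0,1],[0,-5,0,0,0,0,1],[2,-5,0,0,0,0,1]]]}}

```text
time: 20.58
eef_pos: [0.5306, -0.0439, 0.1891]
tcp_rot: [0.707, 0.707, 0.001, 0.002]
contact_force: [0.2, 0.1, -0.0]
opening: 1.0
finger_force: 0.0
```

Request:
{"method": "send_rows", "body": {"series": [[[4.5,-3,0,0,0,0,1],[5,-2,0,0,0,0,1],[5,0,0,0,0,0,1],[5,0,0,0,0,0,1],[5,0,0,0,0,0,1],[5,0,0,0,0,0,1],[3.8,0,0,0,0,0,1],[0,0,0,0,0,0,1],[0,0,0,0,0,0,1]]]}}

```text
time: 21.7
eef_pos: [0.4807, 0.2894, 0.1872]
tcp_rot: [0.707, 0.708, 0.0, 0.0]
contact_force: [0.1, -0.8, -0.2]
opening: 1.002
finger_force: 0.0
```

```bash
python3 chk.py p5
```

```text
(no output)
```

View pics/p5.png

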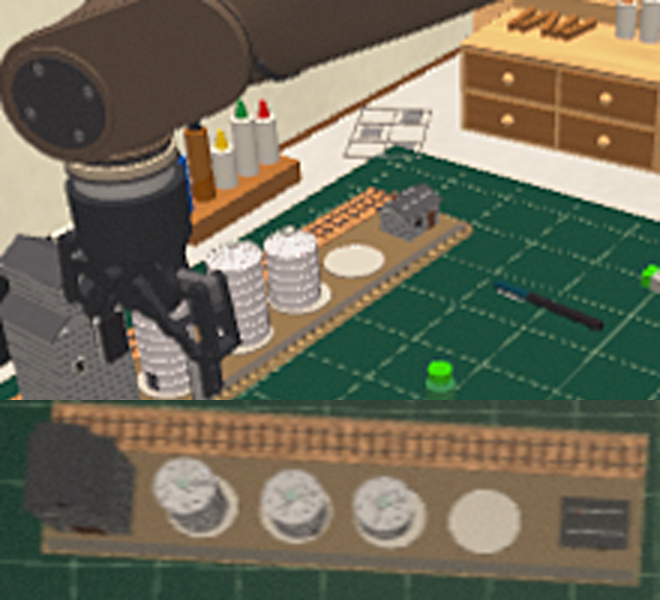

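The first three are upright. The 5-ring bin looks some 3-4 mm towards its neighbour at crop (294,295) against the pad at (299,295); I'll measure it at the end. Now bin 3.

Request:
{"method": "send_rows", "body": {"series": [[[0,0,3,0,0,0,1],[0,0,4,0,0,0,1],[0,0,4,0,0,0,1],[0,0,4,0,0,0,1],[0,0,2,0,0,0,1],[0,0,0.7,0,0,0,1],[0,0,0,0,0,0,1]]]}}

```text
time: 22.68
eef_pos: [0.4814, 0.2898, 0.0101]
tcp_rot: [0.707, 0.707, 0.001, 0.0]
contact_force: [-0.2, -0.6, -0.0]
opening: 0.998
finger_force: 0.0
```

Request:
{"method": "send_rows", "body": {"series": [[[0,0,0,0,0,0,0.5],[0,0,0,0,0,0,0],[0,0,0,0,0,0,0],[0,0,0,0,0,0,0],[0,0,0,0,0,0,0]]]}}

```text
time: 23.3
eef_pos: [0.4816, 0.2903, 0.0109]
tcp_rot: [0.707, 0.708, 0.001, 0.0]
contact_force: [-0.8, -0.5, 6.2]
opening: 0.623
finger_force: 32.0
```

Request:
{"method": "send_rows", "body": {"series": [[[0,0,-3,0,0,0,0],[0,0,-5,0,0,0,0],[-2.5,0,-1,0,0,0,0],[-5,0,0,0,0,0,0],[-5,0,0,0,0,0,0],[-5,0,0,0,0,0,0],[-5,0,0,0,0,0,0],[-5,0,0,0,0,0,0],[-5,0,0,0,0,0,0],[-5,1,0,0,0,0,0]]]}}

```text
time: 24.55
eef_pos: [0.4902, -0.0865, 0.099]
tcp_rot: [0.707, 0.707, -0.0, -0.0]
contact_force: [1.7, 0.2, -0.4]
opening: 0.623
finger_force: 31.9
```

Request:
{"method": "send_rows", "body": {"series": [[[-4,2.5,0,0,0,0,0],[-2.8,4,0,0,0,0,0],[0,4.5,0,0,0,0,0],[0,4,0,0,0,0,0],[0,2.6,0,0,0,0,0],[0,0,0,0,0,0,0],[0,0,3,0,0,0,0],[0,0,2.5,0,0,0,0],[0,0,0.8,0,0,0,0],[0,0,0,0,0,0,0]]]}}

```text
time: 25.8
eef_pos: [0.6661, -0.1528, 0.0359]
tcp_rot: [0.707, 0.707, -0.0, -0.001]
contact_force: [1.0, 0.6, 0.0]
opening: 0.624
finger_force: 32.0
```

Request:
{"method": "send_rows", "body": {"series": [[[0,0,0,0,0,0,0]]]}}

```text
time: 25.92
eef_pos: [0.6678, -0.1534, 0.0379]
tcp_rot: [0.707, 0.707, 0.0, 0.001]
contact_force: [0.1, 1.0, -1.0]
opening: 0.629
finger_force: 32.0
```

Need about 10 mm more.

Request:
{"method": "send_rows", "body": {"series": [[[0,0,0.5,0,0,0,0],[0,0,0.2,0,0,0,0],[0,0,0.1,0,0,0,0],[0,0,0.1,0,0,0,0],[0,0,0,0,0,0,0]]]}}

```text
time: 26.55
eef_pos: [0.667, -0.153, 0.0272]
tcp_rot: [0.707, 0.707, -0.0, -0.0]
contact_force: [-0.1, 0.5, -0.8]
opening: 0.622
finger_force: 32.0
```

Request:
{"method": "send_rows", "body": {"series": [[[0,0,0.1,0,0,0,0],[0,0,0,0,0,0,0]]]}}

```text
time: 26.8
eef_pos: [0.6672, -0.153, 0.027]
tcp_rot: [0.707, 0.708, -0.0, 0.0]
contact_force: [-1.5, 0.5, 3.1]
opening: 0.626
finger_force: 32.2
```

Request:
{"method": "send_rows", "body": {"series": [[[0,0,0,0,0,0,0.4],[0,0,0,0,0,0,0.7],[0,0,0,0,0,0,1],[0,0,0,0,0,0,1],[0,0,-2,0,0,0,1],[0,0,-5,0,0,0,1],[0,0,-5,0,0,0,1],[-3,-4,-2,0,0,0,1],[-4,-4,0,0,0,0,1],[-4,-4,0,0,0,0,1]]]}}

```text
time: 28.05
eef_pos: [0.5466, -0.2643, 0.169]
tcp_rot: [0.706, 0.708, 0.0, 0.002]
contact_force: [0.3, -0.1, 0.3]
opening: 0.998
finger_force: 0.0
```

Request:
{"method": "send_rows", "body": {"series": [[[-4,-4,0,0,0,0,1],[-4,-3,0,0,0,0,1],[-4,-2,0,0,0,0,1],[0,0,0,0,0,0,1],[0,0,0,0,0,0,1]]]}}

```text
time: 28.68
eef_pos: [0.4575, -0.3832, 0.1674]
tcp_rot: [0.707, 0.707, 0.0, 0.001]
contact_force: [0.3, 0.2, 0.6]
opening: 0.999
finger_force: 0.0
```

```bash
python3 chk.py p3
python3 - <<'E'
from plant import ctrl
from h import *
s,t=ctrl.read_camera("side"),ctrl.read_camera("top")
cv2.imwrite("pics/sideF.png",s["img"][:,:,::-1]);cv2.imwrite("pics/topF.png",t["img"][:,:,::-1])
a=cv2.resize(s["img"][165:240,190:290],(800,600),interpolation=cv2.INTER_CUBIC)
cv2.imwrite("pics/zoom.png",a[:,:,::-1])
E
```

View pics/zoom.png

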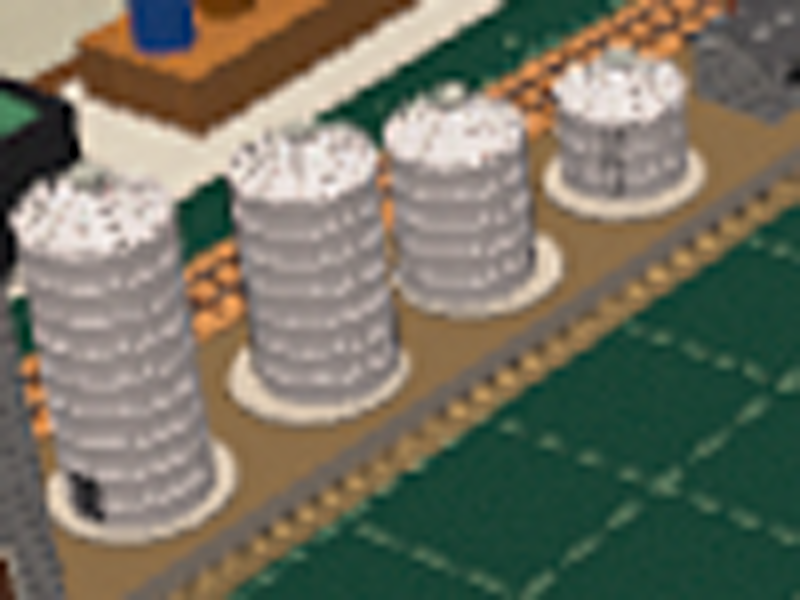

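View pics/p3.png

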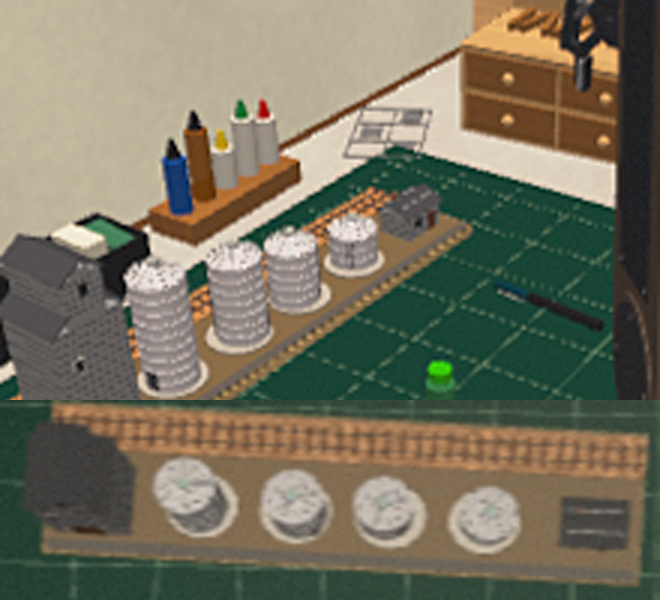

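All four are upright and in order. In the zoom the 9, 7 and 3 bins (x≈139, 324, 622) lie close to their pad centres (142, 319, 625), but the 5-ring bin (466) is off its pad centre (about 478). I'll put numbers on it.

Run:
```python
from plant import ctrl
from h import *
np.set_printoptions(precision=1,suppress=True)
s,t=ctrl.read_camera("side"),ctrl.read_camera("top")
f=lambda n:cv2.imread(f"pics/{n}.png")[:,:,::-1].copy()
S0,T0,S1,T1=f("side0"),f("top0"),f("sideF"),f("topF")
t["img"]=T0; pt=[cv2.fitEllipse(q)[0] for q,a in blobs(t,(258,120,362,156),50,170)]
padT=[onplane(t,p,.019)[:2] for p in pt]
# top view: cap apex area: white low-sat pixels incl. sides; use union blob on pad => bin+pad; separate bin by sat<30
hs=cv2.cvtColor(T1,cv2.COLOR_RGB2HSV).astype(int); hS=cv2.cvtColor(S1,cv2.COLOR_RGB2HSV).astype(int)
for (k,E),P,p in zip((("9",.117),("7",.091),("5",.065),("3",.039)),padT,pt):
    m=((hs[...,1]<32)&(hs[...,2]>60)).astype(np.uint8); a=proj(t,(*P,.019+E/2))
    w=np.zeros_like(m);cv2.circle(w,(int(round(a[0])),int(round(a[1]))),14,1,-1)
    m=cv2.morphologyEx(cv2.morphologyEx(m*w,cv2.MORPH_CLOSE,np.ones((3,3))),cv2.MORPH_OPEN,np.ones((3,3)))
    q=max(cv2.findContours(m,0,cv2.CHAIN_APPROX_NONE)[0],key=cv2.contourArea); M=cv2.moments(q); c=(M['m10']/M['m00'],M['m01']/M['m00'])
    print(k,"area",M['m00'],"bin-pad top mm",(onplane(t,c,.019+E/2)[:2]-P)*1e3)
    # side: bin edges on rows just above foot
    q=(0.675,P[1])
    b=proj(s,(*P,.019+.012)); r=int(round(b[1]))
    for rr in(r-2,r,r+2): print("   row",rr,"sat",hS[rr,int(b[0])-15:int(b[0])+17,1],"x0",int(b[0])-15) if k in"75" and rr==r else 0
```

```text
9 area 256.5 bin-pad top mm [0.8 4.4]
7 area 216.5 bin-pad top mm [-0.9 -1.2]
   row 207 sat [ 90 153 136 117 118 128 140  54  19  22  22  25  23  22  21  24  25  24
  22  23  24  25  23  23  17  13 122 128 124 120 116 124] x0 214
5 area 190.0 bin-pad top mm [3.6 4.5]
   row 194 sat [ 21  22  20  14 110  41  13  18  20  24  22  20  21  21  21  21  25  20
  23  21  24  17  13  69  80 118 130 120 121 120 125 120] x0 234
3 area 175.0 bin-pad top mm [ 2.1 -2.7]
```

The 5-ring bin is off by about (+3.7, +3.5) mm and the 9-ring by about +3.5 mm in y; the 7 and 3 bins are within about 2 mm. I'll regrip both and shift them.

Request:
{"method": "send_rows", "body": {"series": [[[3,2,0,0,0,0,1],[5,3.2,0,0,0,0,1],[5,3.2,0,0,0,0,1],[5,3.3,0,0,0,0,1],[5,3.3,0,0,0,0,1],[5,3.4,0,0,0,0,1],[3,2,0,0,0,0,1],[1,0.9,0,0,0,0,1],[0,0,0,0,0,0,1],[0,0,0,0,0,0,1]]]}}

```text
time: 30.22
eef_pos: [0.6694, -0.0642, 0.1662]
tcp_rot: [0.707, 0.707, -0.0, -0.0]
contact_force: [0.6, 0.1, 0.2]
opening: 1.0
finger_force: 0.0
```

Request:
{"method": "send_rows", "body": {"series": [[[0.1,0.15,3,0,0,0,1],[0,0,4,0,0,0,1],[0,0,3,0,0,0,1],[0,0,1.8,0,0,0,1],[0,0,0,0,0,0,1],[0,0,0,0,0,0,0.5],[0,0,0,0,0,0,0],[0,0,0,0,0,0,0],[0,0,0,0,0,0,0],[0,0,0,0,0,0,0]]]}}

```text
time: 31.48
eef_pos: [0.6725, -0.0624, 0.0505]
tcp_rot: [0.707, 0.708, 0.001, 0.001]
contact_force: [-2.4, -1.2, 6.1]
opening: 0.624
finger_force: 31.9
```

Request:
{"method": "send_rows", "body": {"series": [[[0,0,-0.5,0,0,0,0],[-0.2,-0.2,0,0,0,0,0],[-0.15,-0.15,0,0,0,0,0],[0,0,0,0,0,0,0],[0,0,0.2,0,0,0,0],[0,0,0.2,0,0,0,0],[0,0,0,0,0,0,0],[0,0,0,0,0,0,0]]]}}

```text
time: 32.48
eef_pos: [0.668, -0.0655, 0.0506]
tcp_rot: [0.707, 0.708, -0.0, -0.0]
contact_force: [-3.6, 0.2, 4.7]
opening: 0.625
finger_force: 32.0
```

Request:
{"method": "send_rows", "body": {"series": [[[0,0,0,0,0,0,0.4],[0,0,0,0,0,0,0.7],[0,0,0,0,0,0,1],[0,0,0,0,0,0,1],[0,0,-3,0,0,0,1],[0,0,-5,0,0,0,1],[0,0,-5,0,0,0,1],[0,0,-2,0,0,0,1],[3,0.3,0,0,0,0,1],[5,0.4,0,0,0,0,1]]]}}

```text
time: 33.72
eef_pos: [0.6745, 0.0139, 0.1982]
tcp_rot: [0.708, 0.706, -0.001, -0.0]
contact_force: [-0.2, -0.1, 0.6]
opening: 1.002
finger_force: 0.0
```

Request:
{"method": "send_rows", "body": {"series": [[[5,0.4,0,0,0,0,1],[3.5,0,0,0,0,0,1],[1.7,0,0,0,0,0,1],[0,0,0,0,0,0,1],[0,0,0,0,0,0,1]]]}}

```text
time: 34.35
eef_pos: [0.6788, 0.1152, 0.1989]
tcp_rot: [0.707, 0.707, -0.0, -0.0]
contact_force: [0.3, -0.6, 0.5]
opening: 1.002
finger_force: 0.0
```

Request:
{"method": "send_rows", "body": {"series": [[[0.1,0,3,0,0,0,1],[0,0,3,0,0,0,1],[0,0,2.5,0,0,0,1],[0,0,1.2,0,0,0,1],[0,0,0,0,0,0,1],[0,0,0,0,0,0,0.5],[0,0,0,0,0,0,0],[0,0,0,0,0,0,0],[0,0,0,0,0,0,0],[0,0,0,0,0,0,0]]]}}

```text
time: 35.6
eef_pos: [0.6792, 0.1176, 0.1043]
tcp_rot: [0.707, 0.708, 0.0, 0.0]
contact_force: [-3.0, -0.1, 5.9]
opening: 0.63
finger_force: 31.1
```

Request:
{"method": "send_rows", "body": {"series": [[[0,0,-0.5,0,0,0,0],[-0.2,0,0,0,0,0,0],[-0.15,0,0,0,0,0,0],[0,0,0,0,0,0,0],[0,0,0.2,0,0,0,0],[0,0,0.2,0,0,0,0],[0,0,0,0,0,0,0],[0,0,0,0,0,0,0]]]}}

```text
time: 36.6
eef_pos: [0.6789, 0.1141, 0.1043]
tcp_rot: [0.707, 0.708, 0.0, 0.0]
contact_force: [-2.6, -0.2, 5.9]
opening: 0.627
finger_force: 32.2
```

Back in contact. I'll release, withdraw to the side and check.

Request:
{"method": "send_rows", "body": {"series": [[[0,0,0,0,0,0,0.4],[0,0,0,0,0,0,0.7],[0,0,0,0,0,0,1],[0,0,0,0,0,0,1],[0,0,-3,0,0,0,1],[0,0,-5,0,0,0,1],[0,0,-4,0,0,0,1],[-5,-3,0,0,0,0,1],[-5,-3,0,0,0,0,1],[-5,-3,0,0,0,0,1]]]}}

```text
time: 37.85
eef_pos: [0.588, -0.0373, 0.2236]
tcp_rot: [0.706, 0.708, 0.0, 0.0]
contact_force: [-0.1, 0.3, -0.1]
opening: 0.998
finger_force: 0.0
```

Request:
{"method": "send_rows", "body": {"series": [[[-5,-3,0,0,0,0,1],[-5,-3,0,0,0,0,1],[-5,-3,0,0,0,0,1],[-5,-3,0,0,0,0,1],[-5,0,0,0,0,0,1],[-5,0,0,0,0,0,1],[-4,0,0,0,0,0,1],[0,0,0,0,0,0,1],[0,0,0,0,0,0,1]]]}}

```text
time: 38.98
eef_pos: [0.4691, -0.3757, 0.223]
tcp_rot: [0.707, 0.707, 0.0, -0.0]
contact_force: [-0.4, -0.6, 0.1]
opening: 0.996
finger_force: 0.0
```

Run:
```python
from plant import ctrl
from h import *
s,t=ctrl.read_camera("side"),ctrl.read_camera("top")
a=cv2.resize(s["img"][165:240,190:290],(800,600),interpolation=cv2.INTER_CUBIC)
cv2.imwrite("pics/zoom2.png",a[:,:,::-1])
cv2.imwrite("pics/top2.png",cv2.resize(t["img"][100:220,215:415],(800,480),interpolation=cv2.INTER_CUBIC)[:,:,::-1])
```

```text
(no output)
```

View pics/zoom2.png

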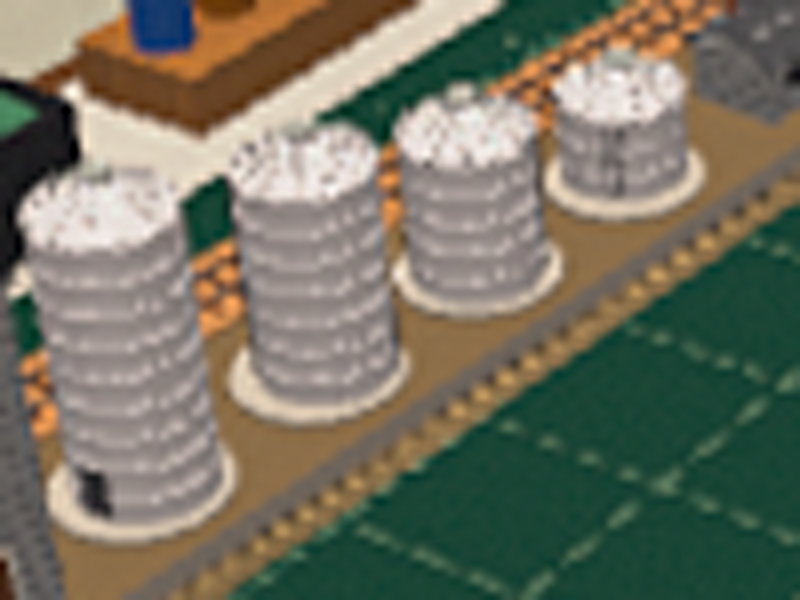

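View pics/top2.png

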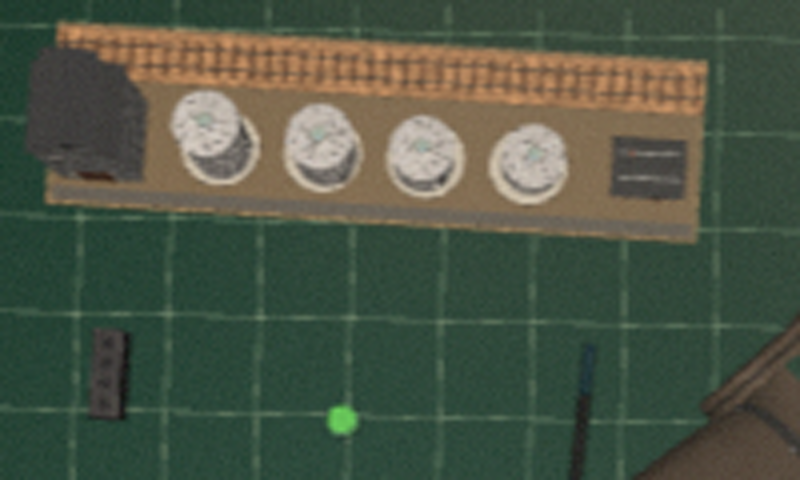

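In the side zoom all four bins stand centred, feet at (145,515), (322,395), (476,290) and (622,190) with an even pad rim. The top view agrees, and the jar is still at its original spot, pixel (300,205).

```bash
python3 -c "
from plant import ctrl
print(ctrl.sign_off())"
```

```text
the job is handed in; nothing more can be done
None
```

Job handed in at about 39 s of the 115 s limit: the four bins stand upright and near-centred on the pads, tallest by the elevator down to shortest, and the jar was not moved.

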